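Fit a keyed shaft in a pulley hub and hold it home for tacking

ROBOT

A 7-joint arm with a two-finger parallel gripper is mounted at the origin on a cart in front of the work surface, level with it; the furniture and walls round the work are solid. World frame = base frame: x ahead of the robot, y to its left, z up, the work surface at z = 0. Lengths are in m, angles in rad, forces in N, time in s.
With the tool pointing down it reaches from about 0.35 to 0.775 m from the base axis. Payload 3.1 kg.
Tool frame: the origin (TCP) lies midway between the tips of the shut fingers; the grasp point (between the pads) lies 19 mm behind it; z points along the fingers, y is the line along which they close (so a half turn about z gives the same grasp; the last joint's range is limited). The gripper opens to 85 mm and grips with 20 to 120 N. Pads are 22 mm wide; open, the fingers measure 114 mm over their backs; the gripper's body (76 mm by 85 mm) begins 54 mm behind the grasp point. The pads swing forward as they close: fully open they stand 13 mm farther back than shut.
Start: joints at [-1.243, 0.311, 0.014, 1.512, -0.004, 1.319, -0.027], TCP at [0.199, 0.513, 0.231] pointing down, gripper open.
Joint ranges: [-2.7, 2.7], [-0.3, 1.91], [-1.27, 1.3], [0.12, 2.57], [-1.44, 4.58], [0.2, 2.03], [-3.05, 3.05]. Speed limits (rad/s): [2.79, 2.79, 3.14, 3.14, 3.14, 3.14, 3.14].

INTERFACE

Orientations are given as a rotation vector (axis times angle).
In Python, from plant import arm, viewer, ticket gives the robot as it stands.
- The arm moves only by the shell command python3 -m crank 'ROWS' [FORCE]. ROWS is JSON, a list of rows, each an object of numbers: "dx", "dy", "dz": the shift along the tool's x, y, z in units of 0.8 m (1.0 is 0.8 m); "wx", "wy", "wz": the turn, a rotation vector about the tool's x, y, z in units of 120 degrees (1.0 is 120 degrees); "grip": the opening in per cent of the stroke, from 0 (shut) to 100 (fully open). A call has 1 to 10 rows; each row shifts and turns the commanded pose from where the row before left it, along the tool's axes as they then stand; what a row does not reach is not made up. A row lasts 1/12 s, in which the tool goes at most 41.7 mm and 7.16 degrees, less where a joint would pass 70% of its speed; a pose out of reach is approached as far as the arm can. A call with a number of a shift or a turn outside -1 to 1 is refused whole. A call with a gripper value outside its range is refused whole. The fingers move at their own pace and stop on an object; FORCE is the grip in N (left out, the last holds). Time passes only in rows, so rows that do not move let the fingers close. It gives the time, the measured TCP pose, the force, the opening and the grip force at its end, in the units of the state.
- arm.get_obs(): the state, without advancing time (a new reading comes with each control period).
- viewer.camera(name): name is "scene" or "top"; returns a dict with "img" (384x512x3 uint8, blue, green, red), "K" (3x3 intrinsics, pixels), "k1" (the pictures are not rectified: a ray, as slopes to the right and down, at radius r is drawn at 1 + k1 r^2 times it, then the intrinsics apply), "view" (4x4, takes a point from world to camera coordinates). Camera axes: x right, y up, looking along -z (the intrinsics and any distortion apply to the point x, -y, -z); pixel columns grow to the right and rows downward; lengths in m; the calibration is good to about 2 mm. A picture is of the moment at which its call begins. There is no depth.
- ticket.job_done(): hands the job in; it is judged then, once.
The state is a dict: "clock": time; "joints": joint angles; "qd": joint speeds; "joint_efforts": joint torques, N m; "position": TCP position; "ee_rot": TCP orientation; "wrist_force": force on the tool from outside, world axes, zero at the start; "moment": the same for the moment, N m; "opening": finger opening in m; "finger_force": force on a finger pad.
Only numpy, scipy, OpenCV 4.12 (cv2) and the standard library are available. Lean on these libraries where they do the work, as an engineer would, in place of code of your own. Each camera call takes 0.05 s, during which the arm holds its last target. There are 200 camera calls.

TASK

Take the bright keyed shaft (yellow paint marks, flat-sided head) out of its pipe stub on the free-spinning turntable and fit it upright into the bore of the V-pulley clamped on the blue jig, turning it until its key drops into the keyway, then keep pushing against the spring ejector in the bore until its collar sits hard down on the hub face. Finish holding it there: the program ends with the gripper still gripping the shaft and pressing the collar firmly on the hub, clearly harder than the ejector's spring alone needs, ready for tack welding, because the ejector lifts it again if it is let go. Leave the dark blank shaft in its stub.

Things in the scene. Friction and masses are not known exactly. Their poses are not given: they have to be found in the camera images.
- keyed_shaft_grip (a point): Where to grip: centre of the flat-sided head of the bright steel keyed shaft, which stands upright, keyed end down. z up along the shaft, x towards the key, y across the flats. Head 42 mm tall, its two flats 20 mm apart (facing +y and -y), 27 mm across in x; its top is 21 mm above this point, the shaft's nose end 99 mm below it
- keyed_shaft_collar (a point): centre of the underside of the shaft's welded collar (56 mm across, 10 mm thick), on the axis, 54 mm below the grip point; same axes. On the turntable the collar rests on a pipe stub's rim, in the hub on the hub face. Between collar and head: a round stem, 24 mm
- keyed_shaft: the keyed shaft, 120 mm long, 0.36 to 0.54 kg, origin at the centre of its nose end, same axes. From the nose up: 45 mm of journal, 28 mm in diameter (tapered to 20 mm over the first 6 mm), then the collar. Key on the +x side: 8 mm wide, out to 19 mm from the axis, its foot 20 mm above the nose. Yellow paint lines on head and collar mark the key's side
- hub_face (a point): centre of the bore's mouth on the hub's flat top face, 62 mm above the table; z up along the bore, x towards the keyway. Bore 30 mm in diameter, 50 mm deep; keyway 10.6 mm wide, out to 20.5 mm from the axis. A key not over the keyway lands on this face with the collar still 25 mm above it; once in the keyway the shaft goes on down until the collar sits on the face
- jig: fixed blue jig plate, 150 mm in x, 196 mm in y, 12 mm thick, with the grey steel V-belt pulley (120 mm across, boss 64 mm across) strapped on it, boss up; origin at the centre of the plate's underside, on the bore's axis; x towards the keyway. The two strap clamps over the rim at +y and -y reach 65 mm above the table, 70 mm from the bore's axis
- ejector (a joint): travel of the brass spring ejector in the bottom of the bore, m: 0 is up (as at the start), grows as it is pushed down. The shaft's nose meets it when the collar is 12 mm above the hub face, so it reads about 0.012 with the collar on the face. It pushes up with 8 N at first touch and 12 N with the shaft home: more than the shaft's weight
- turn_axis (a point): point on the turntable's axis, level with the rims of its four rusty pipe stubs (50 mm outside, 42 mm inside, 48 mm tall, axes 60 mm from the turntable's axis), 94 mm above the table. The dark steel disc (200 mm across) turns freely, with hardly any friction. The keyed shaft stands in one stub, loose by a few millimetres; the blank shaft in the opposite one
- turntable: the turntable's fixed green foot, 150 mm across; origin at the centre of its underside on the table
- blank_shaft_collar (a point): centre of the underside of the collar of the dark brown blank shaft, which has no key, flats or paint: same collar and journal as the keyed one, and a plain round stem of 24 mm up to 45 mm above this point; z up. It must stay in its stub
There are look-alikes about, which are no part of the job. Leave any red look-alike of the keyed_shaft alone.

How it is judged:
By the outcome, as a careful person would: the job done as asked, in the order asked, and still so for the second after the job is handed in, while the arm keeps its last pose, push and grip.
It also fails if it takes over 45 s, if anything falls off the work surface, if the arm or the gripper's body presses on something with over 40 N, if the wrist force passes 120 N, or if a joint passes its speed limit or range.

## Working session

There is one attempt and no reset: what is moved stays moved. The work goes in short steps, Python scripts to look and compute and a shell command to move; the robot and the scene stay as the last step left them, time stands still between calls to the robot, and variables do not carry over. Pictures are saved under pics/ and viewed, at most 10 in all, crops included, and the job is handed in when it is done.

```bash
ls; mkdir -p pics
python3 - <<'E'
from plant import arm, viewer
import cv2,numpy as np
print(arm.get_obs())
for n in("scene","top"):
    c=viewer.camera(n); cv2.imwrite(f"pics/{n}0.png",c["img"]); np.savez(f"{n}0.npz",**c); print(n,c["K"].tolist(),c["k1"],np.round(c["view"],4).tolist())
E
```

```text
pics
{'clock': 0.0, 'joints': array([-1.24270582,  0.31172864,  0.01398527,  1.51306784, -0.00439965,
        1.31920679, -0.02718737]), 'qd': array([ 1.49272471e-03, -2.59342333e-04,  3.22881528e-04, -6.74117544e-05,
       -3.66694574e-04,  1.10887314e-03,  2.45406823e-05]), 'joint_efforts': array([-2.32856391e-04, -3.79908907e+01,  1.46227470e-01, -2.30586755e+01,
        1.24421879e-02,  1.35133899e-02,  2.31881450e-05]), 'position': array([0.19850046, 0.51213916, 0.23021509]), 'ee_rot': array([-0.57735011, -3.08773389,  0.00369879]), 'wrist_force': array([-0.49028927,  0.1913321 , -0.85238405]), 'moment': array([0.06834258, 0.03570959, 0.01041558]), 'finger_force': 0.0, 'opening': 0.085354256992479}
scene [[491.2099685020805, 0.0, 243.11389683580856], [0.0, 491.2099685020805, 189.83782685877085], [0.0, 0.0, 1.0]] 0.013261202957555455 [[0.6026, -0.798, -0.0104, -0.28], [0.4865, 0.3569, 0.7974, -0.3806], [-0.6326, -0.4856, 0.6033, -1.0731], [0.0, 0.0, 0.0, 1.0]]
top [[419.9146895886453, 0.0, 260.66571852707784], [0.0, 419.9146895886453, 190.49875388222813], [0.0, 0.0, 1.0]] -0.05400097958469112 [[0.0184, -0.9991, 0.0381, 0.0325], [0.981, 0.0254, 0.1924, -0.5627], [-0.1932, 0.0339, 0.9806, -0.9749], [0.0, 0.0, 0.0, 1.0]]
```

View pics/scene0.png

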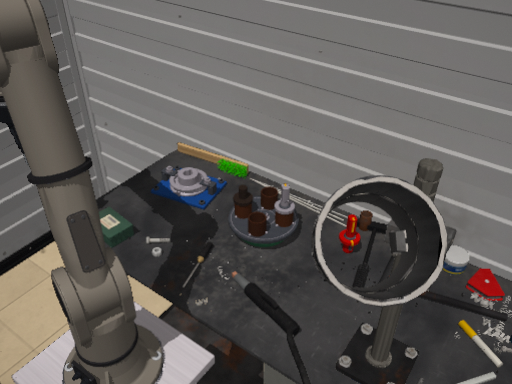

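View pics/top0.png

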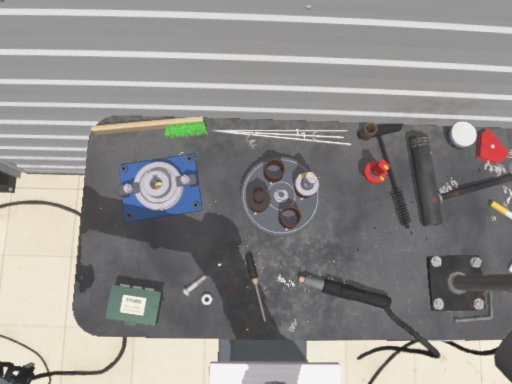

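The scene view shows the pulley on the blue jig at (190,182), the turntable at (265,215) with a bright shaft at (285,200) and a brown one at (243,200), and a red look-alike at (350,235).
In the top view the jig is at (160,186), the turntable at (280,195), the bright shaft at (307,183), the dark blank at (258,198) and the red look-alike at (376,172). The bright one in the stub with yellow paint fits the description, and I'll confirm it in a crop.

```bash
cat > h.py <<'E'
import numpy as np,cv2
from scipy.spatial.transform import Rotation as R
def load(n): return dict(np.load(n))
def proj(c,P):
    p=np.asarray(c["view"])@np.append(P,1); s=np.array([p[0],-p[1]])/-p[2]; s=s*(1+float(c["k1"])*(s@s)); K=c["K"]
    return np.array([K[0,0]*s[0]+K[0,2],K[1,1]*s[1]+K[1,2]])
def ray(c,u):
    K=c["K"]; d=np.array([(u[0]-K[0,2])/K[0,0],(u[1]-K[1,2])/K[1,1]]); s=d.copy()
    for _ in range(20): s=d/(1+float(c["k1"])*(s@s))
    V=np.asarray(c["view"]); Rm=V[:3,:3]; o=-Rm.T@V[:3,3]
    return o,Rm.T@np.array([s[0],-s[1],-1.])
def onz(c,u,z):
    o,d=ray(c,u); return o+d*(z-o[2])/d[2]
def crop(img,x0,y0,x1,y1,k): return cv2.resize(img[y0:y1,x0:x1],None,fx=k,fy=k,interpolation=cv2.INTER_CUBIC)
E
python3 - <<'E'
from h import *
t=load("top0.npz");s=load("scene0.npz")
a=crop(t["img"],235,150,335,240,6); b=crop(t["img"],110,145,210,235,4)
cv2.imwrite("pics/c1.png",a)
b=crop(t["img"],115,148,205,226,4); c2=crop(s["img"],225,175,305,253,4)
cv2.imwrite("pics/c2.png",np.hstack([b,c2]))
print(b.shape,c2.shape, proj(t,[.199,.513,.23]),proj(s,[.199,.513,.23]))
E
```

```text
(312, 360, 3) (312, 320, 3) [ 13.08423156 354.73041881] [ 28.00489177 158.70620185]
```

View pics/c1.png

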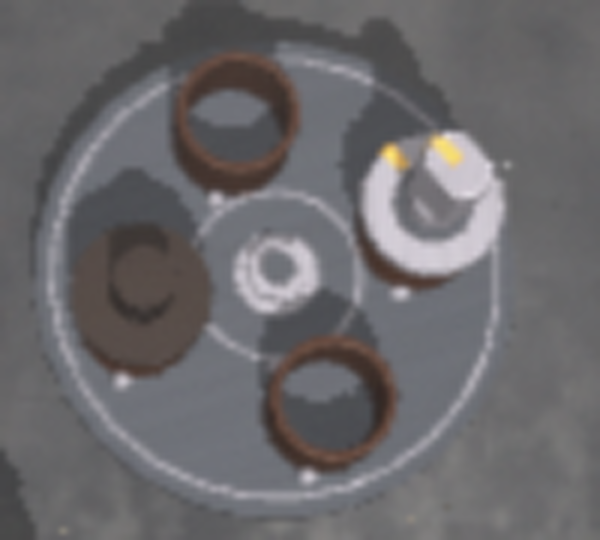

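View pics/c2.png

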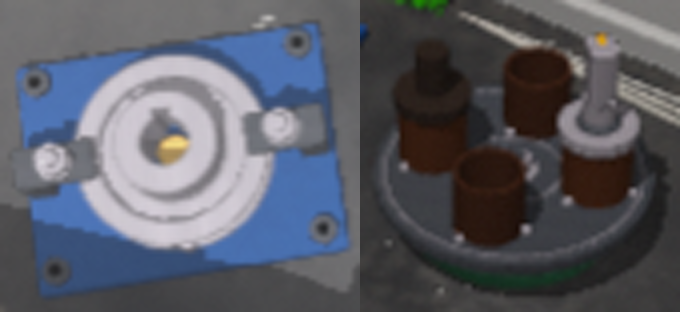

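The crop confirms the bright shaft: flat-sided head at about (460,165) and collar at (433,207) in the crop, with yellow marks at (397,157) and (446,150). The blank is brown with no paint. In the second crop the keyway notch is at about (155,118), above the bore at (167,142).

Run:
```python
from h import *
t=load("top0.npz");s=load("scene0.npz")
img=t["img"]; hsv=cv2.cvtColor(img,cv2.COLOR_BGR2HSV)
def yc(c,x0,y0,x1,y1):
    h=cv2.cvtColor(c["img"],cv2.COLOR_BGR2HSV)[y0:y1,x0:x1]
    m=cv2.inRange(h,(15,100,120),(35,255,255)); n,l,st,ce=cv2.connectedComponentsWithStats(m)
    return [(st[i,4],ce[i]+[x0,y0]) for i in range(1,n)]
ty=yc(t,290,165,325,205); print("yellow top",ty)
sy=yc(s,265,175,305,235); print("yellow scene",sy)
f=lambda p:np.array(p)/6+[235,150]-.4
g=lambda p:np.array(p)/4+[115,148]-.4
# empty stubs' rims, blank collar, disc outline
print("stub A",onz(t,f((238,117)),.094)); print("stub B",onz(t,f((331,400)),.094))
print("blank collar",onz(t,f((140,297)),.104))
print("keyed collar",onz(t,f((433,207)),.104)); print("head top",onz(t,f((461,165)),.169))
for a,p in ty: print("y@.104",onz(t,p,.104)[:2],"@.169",onz(t,p,.169)[:2])
for a,p in sy: print("scene y@.169",onz(s,p,.169)[:2])
# hub: bright face
print("bore",onz(t,g((165,144)),.062),"boss",onz(t,g((162,145)),.062),"notch",onz(t,g((155,117)),.062))
m=cv2.inRange(hsv,(100,120,60),(130,255,255)); m[:,:115]=0;m[:,205:]=0;m[:148]=0;m[230:]=0
r=cv2.minAreaRect(cv2.findNonZero(m)); B=[onz(t,p,.012) for p in cv2.boxPoints(r)]; print("plate",np.round(B,4).tolist(),np.mean(B,0))
e=np.array(B); print([np.linalg.norm(e[i]-e[i-1]) for i in range(4)],[np.degrees(np.arctan2(*(e[i]-e[i-1])[[1,0]])) for i in range(4)])
```

```text
yellow top [(np.int32(9), array([300.33333333, 175.44444444])), (np.int32(8), array([309. , 174.5]))]
yellow scene [(np.int32(8), array([284.875, 184.125]))]
stub A [0.60669277 0.01484925 0.094     ]
stub B [ 0.49447032 -0.02274577  0.094     ]
blank collar [0.53149522 0.05259715 0.104     ]
keyed collar [ 0.57008815 -0.06135607  0.104     ]
head top [ 0.5720556  -0.06215568  0.169     ]
y@.104 [ 0.59053011 -0.04617897] @.169 [ 0.5751107  -0.03764254]
y@.104 [ 0.59338718 -0.06673028] @.169 [ 0.57777411 -0.05680083]
scene y@.169 [ 0.57783423 -0.05629672]
bore [0.57072058 0.29961691 0.062     ] boss [0.57005489 0.30138859 0.062     ] notch [0.58731571 0.30680084 0.062     ]
plate [[0.6266, 0.4142, 0.012], [0.663, 0.2187, 0.012], [0.5164, 0.1898, 0.012], [0.4821, 0.3806, 0.012]] [0.57201425 0.30084207 0.012     ]
[np.float64(0.1483666243622946), np.float64(0.19894745012889445), np.float64(0.1493647382224604), np.float64(0.19385473709193923)] [np.float64(13.09405334994971), np.float64(-79.44460280412991), np.float64(-168.87855106257842), np.float64(100.21950958095758)]
```

The measurements agree: stubs are 118 mm apart (nominal 120), the shaft is 60.3 mm from the axis, and the plate is 148×196 mm. The shaft is at (0.571,-0.062) with the key at about 38°. The hub is at (0.571,0.3005) with the keyway at about 11°. I'll move above the shaft next.

```bash
python3 -m crank '[{"dx":-0.0385,"dy":-0.0278,"grip":100},{"dx":-0.0385,"dy":-0.0278},{"dx":-0.0385,"dy":-0.0278},{"dx":-0.0385,"dy":-0.0278},{"dx":-0.0385,"dy":-0.0278},{"dx":-0.0385,"dy":-0.0278},{"dx":-0.0385,"dy":-0.0278},{"dx":-0.0385,"dy":-0.0278},{"dx":-0.0385,"dy":-0.0278}]'
python3 -m crank '[{"dx":-0.0385,"dy":-0.0278},{"dx":-0.0385,"dy":-0.0278},{"dx":-0.0385,"dy":-0.0278},{"dx":-0.0385,"dy":-0.0278},{"dx":-0.0385,"dy":-0.0278},{"dx":-0.0385,"dy":-0.0278},{"dx":-0.0385,"dy":-0.0278},{"dx":-0.0385,"dy":-0.0278},{"dx":-0.0385,"dy":-0.0278}]'
python3 -m crank '[{"wz":0.059},{"wz":0.059},{"wz":0.059},{"wz":0.059},{"wz":0.059},{"wz":0.059},{"wz":0.059},{"wz":0.059},{"wz":0.059}]'
python3 -m crank '[{"wz":0.059},{"wz":0.059},{"wz":0.059},{"wz":0.059},{"wz":0.059},{"wz":0.059},{"wz":0.059},{"wz":0.059},{}]'
cat >> h.py <<'E'
def togo(o,xyz,yaw):
    r=R.from_rotvec(o["ee_rot"]); M=r.as_matrix(); d=M.T@(np.array(xyz)-o["position"])/.8
    a=np.radians(yaw); T=np.array([[np.cos(a),np.sin(a),0],[np.sin(a),-np.cos(a),0],[0,0,-1]])
    w=R.from_matrix(M.T@T).as_rotvec(degrees=True)/120
    return np.round(d,4),np.round(w,4)
E
python3 - <<'E'
from h import *; from plant import arm,viewer
o=arm.get_obs(); print(o["clock"],o["position"],togo(o,[.571,-.0618,.129],38),o["wrist_force"])
for n in("scene","top"):
    c=viewer.camera(n); np.savez(f"{n}1.npz",**c)
    if n=="top": a=crop(c["img"],235,140,345,240,5)
    else: b=crop(c["img"],215,130,325,230,5)
cv2.imwrite("pics/c3.png",cv2.resize(np.hstack([a,b]),(800,364)))
E
```

```text
0.1 [0.19856255 0.51220173 0.23031929] (array([-0.6934, -0.5005,  0.1278]), array([-6.0000e-04,  1.1000e-03,  1.0068e+00])) [-1.84878238 -0.09722362 -0.05730814]$[0]: bad value
$[0]: bad value
$[0]: bad value
$[0]: bad value
```

View pics/c3.png

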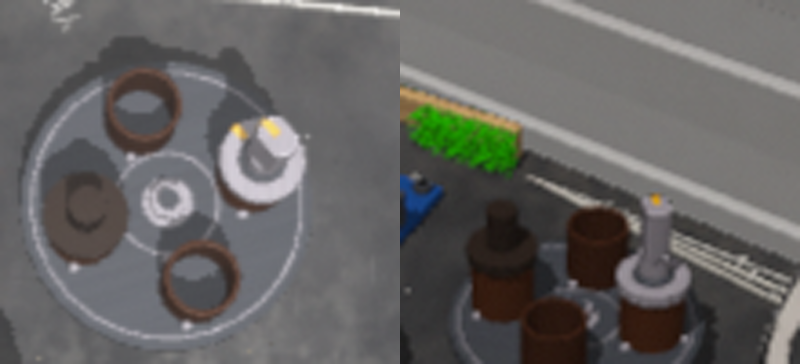

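The calls were refused and the scene is unchanged, with the shaft still in its stub at (255,165) in the crop. The rows probably need all their keys.

```bash
python3 -m crank '[{"dx":-0.0385,"dy":-0.0278,"dz":0,"wx":0,"wy":0,"wz":0,"grip":100}]'
```

```text
clock: 0.28
position: [0.2126, 0.4866, 0.2303]
ee_rot: [-0.557, -3.086, -0.005]
wrist_force: [-0.6, 1.7, 0.2]
opening: 0.0853
finger_force: 0.0
```

```bash
python3 -m crank '[{"dx":-0.0385,"dy":-0.0278,"dz":0,"wx":0,"wy":0,"wz":0,"grip":100},{"dx":-0.0385,"dy":-0.0278,"dz":0,"wx":0,"wy":0,"wz":0,"grip":100},{"dx":-0.0385,"dy":-0.0278,"dz":0,"wx":0,"wy":0,"wz":0,"grip":100},{"dx":-0.0385,"dy":-0.0278,"dz":0,"wx":0,"wy":0,"wz":0,"grip":100},{"dx":-0.0385,"dy":-0.0278,"dz":0,"wx":0,"wy":0,"wz":0,"grip":100},{"dx":-0.0385,"dy":-0.0278,"dz":0,"wx":0,"wy":0,"wz":0,"grip":100},{"dx":-0.0385,"dy":-0.0278,"dz":0,"wx":0,"wy":0,"wz":0,"grip":100},{"dx":-0.0385,"dy":-0.0278,"dz":0,"wx":0,"wy":0,"wz":0,"grip":100},{"dx":-0.0385,"dy":-0.0278,"dz":0,"wx":0,"wy":0,"wz":0,"grip":100}]'
python3 -m crank '[{"dx":-0.0385,"dy":-0.0278,"dz":0,"wx":0,"wy":0,"wz":0,"grip":100},{"dx":-0.0385,"dy":-0.0278,"dz":0,"wx":0,"wy":0,"wz":0,"grip":100},{"dx":-0.0385,"dy":-0.0278,"dz":0,"wx":0,"wy":0,"wz":0,"grip":100},{"dx":-0.0385,"dy":-0.0278,"dz":0,"wx":0,"wy":0,"wz":0,"grip":100},{"dx":-0.0385,"dy":-0.0278,"dz":0,"wx":0,"wy":0,"wz":0,"grip":100},{"dx":-0.0385,"dy":-0.0278,"dz":0,"wx":0,"wy":0,"wz":0,"grip":100},{"dx":-0.0385,"dy":-0.0278,"dz":0,"wx":0,"wy":0,"wz":0,"grip":100},{"dx":-0.0385,"dy":-0.0278,"dz":0,"wx":0,"wy":0,"wz":0,"grip":100}]'
python3 -m crank '[{"dx":0,"dy":0,"dz":0,"wx":0,"wy":0,"wz":0.059,"grip":100},{"dx":0,"dy":0,"dz":0,"wx":0,"wy":0,"wz":0.059,"grip":100},{"dx":0,"dy":0,"dz":0,"wx":0,"wy":0,"wz":0.059,"grip":100},{"dx":0,"dy":0,"dz":0,"wx":0,"wy":0,"wz":0.059,"grip":100},{"dx":0,"dy":0,"dz":0,"wx":0,"wy":0,"wz":0.059,"grip":100},{"dx":0,"dy":0,"dz":0,"wx":0,"wy":0,"wz":0.059,"grip":100},{"dx":0,"dy":0,"dz":0,"wx":0,"wy":0,"wz":0.059,"grip":100},{"dx":0,"dy":0,"dz":0,"wx":0,"wy":0,"wz":0.059,"grip":100}]'
python3 -m crank '[{"dx":0,"dy":0,"dz":0,"wx":0,"wy":0,"wz":0.059,"grip":100},{"dx":0,"dy":0,"dz":0,"wx":0,"wy":0,"wz":0.059,"grip":100},{"dx":0,"dy":0,"dz":0,"wx":0,"wy":0,"wz":0.059,"grip":100},{"dx":0,"dy":0,"dz":0,"wx":0,"wy":0,"wz":0.059,"grip":100},{"dx":0,"dy":0,"dz":0,"wx":0,"wy":0,"wz":0.059,"grip":100},{"dx":0,"dy":0,"dz":0,"wx":0,"wy":0,"wz":0.059,"grip":100},{"dx":0,"dy":0,"dz":0,"wx":0,"wy":0,"wz":0.059,"grip":100},{"dx":0,"dy":0,"dz":0,"wx":0,"wy":0,"wz":0.059,"grip":100},{"dx":0,"dy":0,"dz":0,"wx":0,"wy":0,"wz":0.059,"grip":100},{"dx":0,"dy":0,"dz":0,"wx":0,"wy":0,"wz":0,"grip":100}]'
python3 - <<'E'
from h import *; from plant import arm,viewer
c=viewer.camera("top"); d=viewer.camera("scene"); a=crop(c["img"],200,120,360,240,2.5)
np.savez("top2.npz",**c);np.savez("scene2.npz",**d)
cv2.imwrite("pics/c4.png",np.hstack([a,crop(d["img"],195,110,355,230,2.5)]))
o=arm.get_obs(); print(o["clock"],o["position"],togo(o,[.571,-.0618,.129],38),o["wrist_force"],o["joints"][6])
E
```

```text
clock: 1.03
position: [0.4061, 0.1924, 0.2314]
ee_rot: [0.577, 3.088, 0.001]
wrist_force: [0.0, -0.8, 0.3]
opening: 0.0858
finger_force: 0.0
clock: 1.7
position: [0.5716, -0.0621, 0.2311]
ee_rot: [-0.577, -3.088, -0.0]
wrist_force: [1.1, -0.1, 0.7]
opening: 0.0851
finger_force: 0.0
clock: 2.37
position: [0.5709, -0.0606, 0.231]
ee_rot: [-1.98, -2.438, 0.0]
wrist_force: [0.1, -0.2, -0.3]
opening: 0.0856
finger_force: 0.0
clock: 3.2
position: [0.5709, -0.0605, 0.2309]
ee_rot: [2.967, 1.032, -0.001]
wrist_force: [0.5, 1.2, -0.3]
opening: 0.0854
finger_force: 0.0
3.3 [ 0.5709422  -0.06052075  0.23100896] (array([-0.0009,  0.0013,  0.1275]), array([-0.0001,  0.0002,  0.0054])) [-0.00692953  0.29111577 -0.54064864] -0.4920043371816634
```

View pics/c4.png

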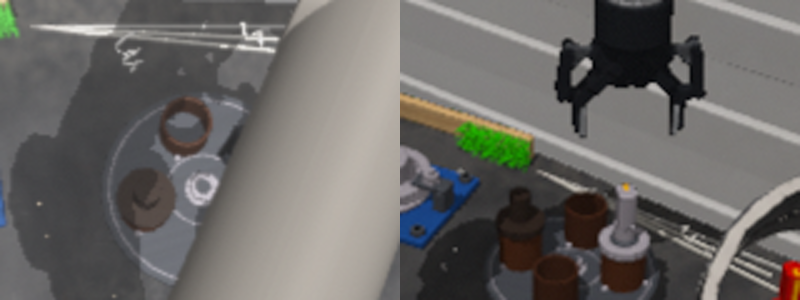

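The scene view shows the gripper centred over the keyed shaft, with the fingers at about (630,120) and the head at (626,190). The arm hides the top view. I'll descend and grip.

```bash
python3 -m crank '[{"dx":-0.001,"dy":0.001,"dz":0.03,"wx":0,"wy":0,"wz":0.005,"grip":100},{"dx":0,"dy":0,"dz":0.03,"wx":0,"wy":0,"wz":0,"grip":100},{"dx":0,"dy":0,"dz":0.03,"wx":0,"wy":0,"wz":0,"grip":100},{"dx":0,"dy":0,"dz":0.03,"wx":0,"wy":0,"wz":0,"grip":100},{"dx":0,"dy":0,"dz":0.0075,"wx":0,"wy":0,"wz":0,"grip":100},{"dx":0,"dy":0,"dz":0,"wx":0,"wy":0,"wz":0,"grip":60}]' 40
python3 -m crank '[{"dx":0,"dy":0,"dz":0,"wx":0,"wy":0,"wz":0,"grip":45},{"dx":0,"dy":0,"dz":0,"wx":0,"wy":0,"wz":0,"grip":35},{"dx":0,"dy":0,"dz":0,"wx":0,"wy":0,"wz":0,"grip":28},{"dx":0,"dy":0,"dz":0,"wx":0,"wy":0,"wz":0,"grip":24},{"dx":0,"dy":0,"dz":0,"wx":0,"wy":0,"wz":0,"grip":20},{"dx":0,"dy":0,"dz":0,"wx":0,"wy":0,"wz":0,"grip":10},{"dx":0,"dy":0,"dz":0,"wx":0,"wy":0,"wz":0,"grip":0},{"dx":0,"dy":0,"dz":0,"wx":0,"wy":0,"wz":0,"grip":0},{"dx":0,"dy":0,"dz":0,"wx":0,"wy":0,"wz":0,"grip":0}]' 40
```

```text
clock: 3.8
position: [0.5693, -0.0612, 0.1274]
ee_rot: [-2.969, -1.021, 0.006]
wrist_force: [-0.2, -0.6, -0.4]
opening: 0.0757
finger_force: 0.0
clock: 4.55
position: [0.5718, -0.0623, 0.1306]
ee_rot: [2.971, 1.019, 0.003]
wrist_force: [0.1, -0.7, 6.0]
opening: 0.0196
finger_force: 39.3
```

Gripped on the flats (opening 19.6 mm). I'll firm up the grip and lift.

```bash
python3 -m crank '[{"dx":0,"dy":0,"dz":0,"wx":0,"wy":0,"wz":0,"grip":0},{"dx":0,"dy":0,"dz":-0.005,"wx":0,"wy":0,"wz":0,"grip":0},{"dx":0,"dy":0,"dz":-0.015,"wx":0,"wy":0,"wz":0,"grip":0},{"dx":0,"dy":0,"dz":-0.025,"wx":0,"wy":0,"wz":0,"grip":0},{"dx":0,"dy":0,"dz":-0.03,"wx":0,"wy":0,"wz":0,"grip":0},{"dx":0,"dy":0,"dz":-0.03,"wx":0,"wy":0,"wz":0,"grip":0},{"dx":0,"dy":0,"dz":-0.03,"wx":0,"wy":0,"wz":0,"grip":0},{"dx":0,"dy":0,"dz":0,"wx":0,"wy":0,"wz":0,"grip":0},{"dx":0,"dy":0,"dz":0,"wx":0,"wy":0,"wz":0,"grip":0}]' 110
python3 - <<'E'
from h import *; from plant import arm,viewer
d=viewer.camera("scene")
cv2.imwrite("pics/c5.png",crop(d["img"],205,90,335,250,3.5))
np.savez("scene3.npz",**d)
o=arm.get_obs(); print(o["clock"],o["position"],togo(o,[.571,.3005,.24],38),o["wrist_force"],o["moment"],o["opening"])
E
```

```text
clock: 5.3
position: [0.5712, -0.0621, 0.2381]
ee_rot: [2.971, 1.019, 0.002]
wrist_force: [-0.7, -0.2, -5.3]
opening: 0.0189
finger_force: 108.0
5.35 [ 0.57019233 -0.06147951  0.23644979] (array([ 0.2785, -0.3566, -0.0041]), array([-0.0008,  0.0004, -0.0012])) [-0.10948674  0.26240467 -4.32199835] [0.01474305 0.01965223 0.02170982] 0.01872608115312075
```

View pics/c5.png

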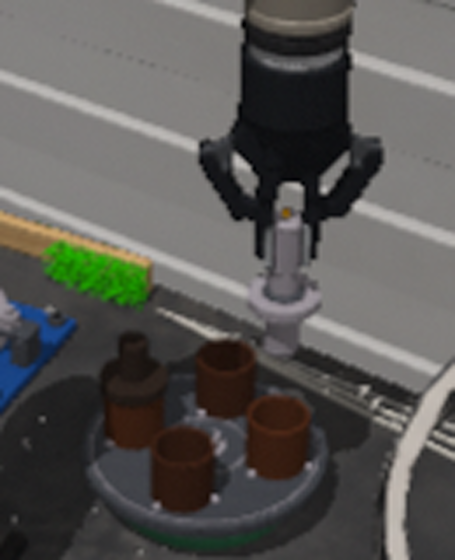

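The shaft hangs upright in the gripper, collar at (285,295) and nose at (282,345), and its stub is empty. I'll carry it over the hub and turn it to 11°.

```bash
python3 -m crank '[{"dx":0.0279,"dy":-0.0357,"dz":0,"wx":0,"wy":0,"wz":0,"grip":0},{"dx":0.0279,"dy":-0.0357,"dz":0,"wx":0,"wy":0,"wz":0,"grip":0},{"dx":0.0279,"dy":-0.0357,"dz":0,"wx":0,"wy":0,"wz":0,"grip":0},{"dx":0.0279,"dy":-0.0357,"dz":0,"wx":0,"wy":0,"wz":0,"grip":0},{"dx":0.0279,"dy":-0.0357,"dz":0,"wx":0,"wy":0,"wz":0,"grip":0},{"dx":0.0279,"dy":-0.0357,"dz":0,"wx":0,"wy":0,"wz":0,"grip":0},{"dx":0.0279,"dy":-0.0357,"dz":0,"wx":0,"wy":0,"wz":0,"grip":0},{"dx":0.0279,"dy":-0.0357,"dz":0,"wx":0,"wy":0,"wz":0,"grip":0},{"dx":0.0279,"dy":-0.0357,"dz":0,"wx":0,"wy":0,"wz":0,"grip":0},{"dx":0.0279,"dy":-0.0357,"dz":0,"wx":0,"wy":0,"wz":0,"grip":0}]'
python3 -m crank '[{"dx":0,"dy":0,"dz":0,"wx":0,"wy":0,"wz":0.056,"grip":0},{"dx":0,"dy":0,"dz":0,"wx":0,"wy":0,"wz":0.056,"grip":0},{"dx":0,"dy":0,"dz":0,"wx":0,"wy":0,"wz":0.056,"grip":0},{"dx":0,"dy":0,"dz":0,"wx":0,"wy":0,"wz":0.056,"grip":0},{"dx":0,"dy":0,"dz":0,"wx":0,"wy":0,"wz":0,"grip":0},{"dx":0,"dy":0,"dz":0,"wx":0,"wy":0,"wz":0,"grip":0}]'
python3 - <<'E'
from h import *; from plant import arm,viewer
d=viewer.camera("scene");c=viewer.camera("top")
np.savez("scene4.npz",**d);np.savez("top4.npz",**c)
cv2.imwrite("pics/c6.png",np.hstack([crop(d["img"],120,60,250,220,3),crop(c["img"],90,100,220,260,3)]))
o=arm.get_obs(); print(o["clock"],o["position"],togo(o,[.571,.3005,.24],11.2),o["wrist_force"],o["moment"],o["opening"],o["joints"])
E
```

```text
clock: 6.18
position: [0.5699, 0.3024, 0.2343]
ee_rot: [-2.972, -1.019, 0.008]
wrist_force: [0.7, -0.8, -3.2]
opening: 0.0187
finger_force: 108.4
clock: 6.68
position: [0.5707, 0.3005, 0.2349]
ee_rot: [3.125, 0.304, -0.006]
wrist_force: [0.6, -0.3, -3.8]
opening: 0.0184
finger_force: 108.3
6.7833 [0.57119152 0.30055704 0.23598738] (array([-0.0003,  0.    , -0.005 ]), array([ 0.0001,  0.0011, -0.0008])) [ 0.0180351   0.22218011 -4.50854665] [-0.01143293 -0.0280272  -0.01402441] 0.018659761097908376 [-1.04463595  0.65960441  0.98174284  1.22955144 -0.53516829  1.5167588
 -1.51934783]
```

View pics/c6.png

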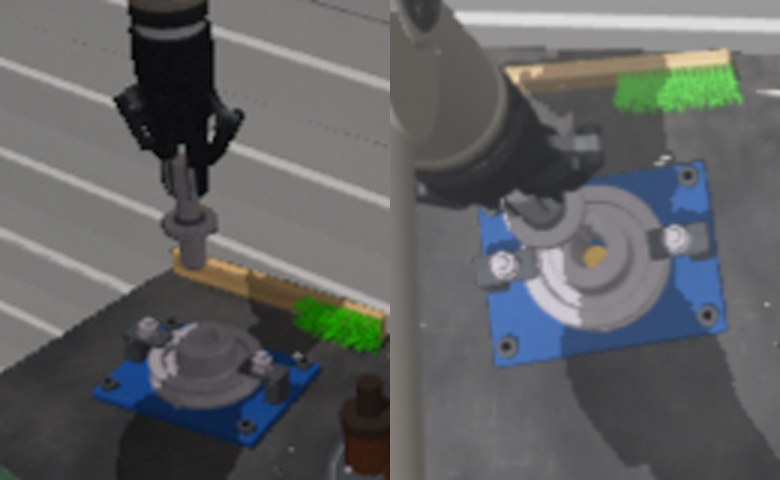

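Both views show the shaft hanging over the pulley: collar at (190,220) and nose at (192,265) on the left, collar at (547,215) on the right. I'll check the collar and axis against the expected projection.

Run:
```python
from h import *
d=load("scene4.npz");c=load("top4.npz")
x,y=.5712,.3006
f=lambda u:((u-[120,60]+.4)*3).round(1); g=lambda u:((u-[90,100]+.4)*3+[390,0]).round(1)
for z in(.276,.206,.157): print(z,"scene",f(proj(d,[x,y,z])),"top",g(proj(c,[x,y,z])))
print("bore scene",f(proj(d,[.571,.3005,.062])),g(proj(c,[.571,.3005,.062])))
for n,z in (("x",3),): 
  print("px/m scene",(proj(d,[x+.01,y,.2])-proj(d,[x,y,.2]))*3,(proj(d,[x,y+.01,.2])-proj(d,[x,y,.2]))*3,"top",(proj(c,[x+.01,y,.2])-proj(c,[x,y,.2]))*3,(proj(c,[x,y+.01,.2])-proj(c,[x,y,.2]))*3)
h=cv2.cvtColor(d["img"],cv2.COLOR_BGR2HSV)[100:145,160:205]; m=cv2.inRange(h,(12,90,80),(35,255,255)); ys,xs=np.nonzero(m); print(list(zip(xs+160,ys+100)))
# collar width profile in scene grey
for r in (135,138,142,146): print(r,cv2.cvtColor(d["img"],6)[r,165:203])
```

```text
0.276 scene [184.3 156.4] top [518.7 181.7]
0.206 scene [190.5 219.7] top [544.8 208.2]
0.157 scene [194.6 261.9] top [560.8 224.4]
bore scene [202.  339.2] [587.7 251.6]
px/m scene [ 6.83502072 -4.17569316] [-7.44081148 -3.04700564] top [  1.05732645 -13.82638331] [-14.26403859  -0.363424  ]
[(np.int64(181), np.int64(112)), (np.int64(187), np.int64(129)), (np.int64(177), np.int64(143)), (np.int64(178), np.int64(143)), (np.int64(179), np.int64(143)), (np.int64(178), np.int64(144)), (np.int64(179), np.int64(144))]
135 [119 120 120 120 120 120 120 121  93  50  77  81  80  77  71  68  65  59
  64  70  70  74  78  79  80  79  75  97 125 124 124 124 125 126 125 126
 126 124]
138 [119 121 120 120 121 121 120 121 120 114  85  57  67  69  70  70  70  70
  72  73  74  75  76  76 113 150 153 160 146 130 126 126 126 124 124 126
 125 126]
142 [121 120 121 120 121 121 120 120 120 120 120 121 108 113 116  65  70  70
  72  73  75  77  76  96 122 121 121 123 130 138 144 157 170 177 176 173
 167 160]
146 [124 124 124 123 124 123 123 123 120 120 120 120 116 106  95  74  68  69
  72  71  75  77  75  92 126 143 142 129 114 120 121 121 121 119 120 120
 120 124]
```

The image agrees with the expected pose within about 1 mm, and the collar mark is on the key side as expected. I'll descend to just above the bore, then go slowly.

```bash
python3 -m crank '[{"dx":0,"dy":0,"dz":0.03,"wx":0,"wy":0,"wz":0,"grip":0},{"dx":0,"dy":0,"dz":0.03,"wx":0,"wy":0,"wz":0,"grip":0},{"dx":0,"dy":0,"dz":0.03,"wx":0,"wy":0,"wz":0,"grip":0},{"dx":0,"dy":0,"dz":0.012,"wx":0,"wy":0,"wz":0,"grip":0},{"dx":0,"dy":0,"dz":0,"wx":0,"wy":0,"wz":0,"grip":0},{"dx":0,"dy":0,"dz":0,"wx":0,"wy":0,"wz":0,"grip":0}]'
python3 -m crank '[{"dx":0,"dy":0,"dz":0.003,"wx":0,"wy":0,"wz":0,"grip":0},{"dx":0,"dy":0,"dz":0.003,"wx":0,"wy":0,"wz":0,"grip":0},{"dx":0,"dy":0,"dz":0.003,"wx":0,"wy":0,"wz":0,"grip":0},{"dx":0,"dy":0,"dz":0.003,"wx":0,"wy":0,"wz":0,"grip":0},{"dx":0,"dy":0,"dz":0.002,"wx":0,"wy":0,"wz":0,"grip":0},{"dx":0,"dy":0,"dz":0,"wx":0,"wy":0,"wz":0,"grip":0}]'
```

```text
clock: 7.28
position: [0.5718, 0.3007, 0.1558]
ee_rot: [3.127, 0.302, -0.001]
wrist_force: [0.1, 0.1, -3.3]
opening: 0.0186
finger_force: 108.5
clock: 7.78
position: [0.5716, 0.3006, 0.1441]
ee_rot: [3.127, 0.301, -0.001]
wrist_force: [-0.2, 0.3, -4.3]
opening: 0.0188
finger_force: 108.5
```

```bash
for i in 1; do :; done; python3 -m crank '[{"dx":0,"dy":0,"dz":0.003,"wx":0,"wy":0,"wz":0,"grip":0},{"dx":0,"dy":0,"dz":0.003,"wx":0,"wy":0,"wz":0,"grip":0},{"dx":0,"dy":0,"dz":0.003,"wx":0,"wy":0,"wz":0,"grip":0},{"dx":0,"dy":0,"dz":0,"wx":0,"wy":0,"wz":0,"grip":0}]'
python3 -m crank '[{"dx":0,"dy":0,"dz":0.003,"wx":0,"wy":0,"wz":0,"grip":0},{"dx":0,"dy":0,"dz":0.003,"wx":0,"wy":0,"wz":0,"grip":0},{"dx":0,"dy":0,"dz":0,"wx":0,"wy":0,"wz":0,"grip":0}]'
```

```text
clock: 8.12
position: [0.5722, 0.3005, 0.1369]
ee_rot: [3.127, 0.3, 0.001]
wrist_force: [1.2, -0.6, -4.8]
opening: 0.0186
finger_force: 108.7
clock: 8.37
position: [0.5722, 0.3004, 0.1321]
ee_rot: [3.127, 0.3, 0.001]
wrist_force: [0.9, 0.2, -4.9]
opening: 0.0186
finger_force: 108.6
```

```bash
python3 -m crank '[{"dx":0,"dy":0,"dz":0.003,"wx":0,"wy":0,"wz":0,"grip":0},{"dx":0,"dy":0,"dz":0.003,"wx":0,"wy":0,"wz":0,"grip":0},{"dx":0,"dy":0,"dz":0.003,"wx":0,"wy":0,"wz":0,"grip":0},{"dx":0,"dy":0,"dz":0,"wx":0,"wy":0,"wz":0,"grip":0}]'
python3 -m crank '[{"dx":0,"dy":0,"dz":0.003,"wx":0,"wy":0,"wz":0,"grip":0},{"dx":0,"dy":0,"dz":0.003,"wx":0,"wy":0,"wz":0,"grip":0},{"dx":0,"dy":0,"dz":0,"wx":0,"wy":0,"wz":0,"grip":0}]'
```

```text
clock: 8.7
position: [0.5722, 0.3004, 0.1248]
ee_rot: [3.127, 0.3, 0.001]
wrist_force: [2.0, -0.7, -4.7]
opening: 0.0187
finger_force: 108.4
clock: 8.95
position: [0.5722, 0.3004, 0.1201]
ee_rot: [3.127, 0.3, 0.001]
wrist_force: [1.4, 0.0, -5.8]
opening: 0.0186
finger_force: 108.4
```

```bash
python3 -m crank '[{"dx":0,"dy":0,"dz":0.003,"wx":0,"wy":0,"wz":0,"grip":0},{"dx":0,"dy":0,"dz":0.003,"wx":0,"wy":0,"wz":0,"grip":0},{"dx":0,"dy":0,"dz":0,"wx":0,"wy":0,"wz":0,"grip":0}]'
python3 -m crank '[{"dx":0,"dy":0,"dz":0.003,"wx":0,"wy":0,"wz":0,"grip":0},{"dx":0,"dy":0,"dz":0.003,"wx":0,"wy":0,"wz":0,"grip":0},{"dx":0,"dy":0,"dz":0,"wx":0,"wy":0,"wz":0,"grip":0}]'
```

```text
clock: 9.2
position: [0.5721, 0.3004, 0.1153]
ee_rot: [3.127, 0.3, 0.001]
wrist_force: [2.5, -0.9, -5.3]
opening: 0.0184
finger_force: 108.4
clock: 9.45
position: [0.5722, 0.3005, 0.1109]
ee_rot: [3.127, 0.3, 0.001]
wrist_force: [2.9, -0.9, -3.8]
opening: 0.0189
finger_force: 108.6
```

The key is in the keyway and the nose is about to meet the ejector.

```bash
python3 -m crank '[{"dx":0,"dy":0,"dz":0.003,"wx":0,"wy":0,"wz":0,"grip":0},{"dx":0,"dy":0,"dz":0.003,"wx":0,"wy":0,"wz":0,"grip":0},{"dx":0,"dy":0,"dz":0.003,"wx":0,"wy":0,"wz":0,"grip":0},{"dx":0,"dy":0,"dz":0,"wx":0,"wy":0,"wz":0,"grip":0}]' 120
python3 -m crank '[{"dx":0,"dy":0,"dz":0.003,"wx":0,"wy":0,"wz":0,"grip":0},{"dx":0,"dy":0,"dz":0.003,"wx":0,"wy":0,"wz":0,"grip":0},{"dx":0,"dy":0,"dz":0,"wx":0,"wy":0,"wz":0,"grip":0}]'
```

```text
clock: 9.78
position: [0.5723, 0.3005, 0.1046]
ee_rot: [-3.127, -0.3, -0.002]
wrist_force: [0.3, -1.1, 5.1]
opening: 0.0188
finger_force: 117.0
clock: 10.03
position: [0.5724, 0.3005, 0.1001]
ee_rot: [-3.127, -0.3, -0.002]
wrist_force: [-0.4, -2.0, 6.9]
opening: 0.0187
finger_force: 117.2
```

```bash
python3 -m crank '[{"dx":0,"dy":0,"dz":0.002,"wx":0,"wy":0,"wz":0,"grip":0},{"dx":0,"dy":0,"dz":0,"wx":0,"wy":0,"wz":0,"grip":0},{"dx":0,"dy":0,"dz":0,"wx":0,"wy":0,"wz":0,"grip":0}]'
python3 -m crank '[{"dx":0,"dy":0,"dz":0.002,"wx":0,"wy":0,"wz":0,"grip":0},{"dx":0,"dy":0,"dz":0,"wx":0,"wy":0,"wz":0,"grip":0},{"dx":0,"dy":0,"dz":0,"wx":0,"wy":0,"wz":0,"grip":0}]'
```

```text
clock: 10.28
position: [0.5724, 0.3004, 0.0991]
ee_rot: [-3.127, -0.3, -0.002]
wrist_force: [0.0, -1.3, 7.3]
opening: 0.0189
finger_force: 118.1
clock: 10.53
position: [0.5725, 0.3005, 0.0988]
ee_rot: [-3.126, -0.301, -0.003]
wrist_force: [-1.8, -2.1, 12.0]
opening: 0.0186
finger_force: 118.4
```

Contact is starting (z has stopped at 0.0988 and the force is rising). I'll press further.

```bash
python3 -m crank '[{"dx":0,"dy":0,"dz":0.002,"wx":0,"wy":0,"wz":0,"grip":0},{"dx":0,"dy":0,"dz":0,"wx":0,"wy":0,"wz":0,"grip":0},{"dx":0,"dy":0,"dz":0,"wx":0,"wy":0,"wz":0,"grip":0}]'
python3 -m crank '[{"dx":0,"dy":0,"dz":0.002,"wx":0,"wy":0,"wz":0,"grip":0},{"dx":0,"dy":0,"dz":0,"wx":0,"wy":0,"wz":0,"grip":0},{"dx":0,"dy":0,"dz":0,"wx":0,"wy":0,"wz":0,"grip":0}]'
```

```text
clock: 10.78
position: [0.5725, 0.3004, 0.0988]
ee_rot: [-3.125, -0.301, -0.003]
wrist_force: [-5.0, -2.8, 19.4]
opening: 0.0184
finger_force: 119.3
clock: 11.03
position: [0.5726, 0.3004, 0.0987]
ee_rot: [-3.124, -0.301, -0.003]
wrist_force: [-6.7, -2.9, 26.2]
opening: 0.0185
finger_force: 120.1
```

```bash
python3 -m crank '[{"dx":0,"dy":0,"dz":0.0025,"wx":0,"wy":0,"wz":0,"grip":0},{"dx":0,"dy":0,"dz":0,"wx":0,"wy":0,"wz":0,"grip":0},{"dx":0,"dy":0,"dz":0,"wx":0,"wy":0,"wz":0,"grip":0},{"dx":0,"dy":0,"dz":0,"wx":0,"wy":0,"wz":0,"grip":0}]'
python3 - <<'E'
from h import *; from plant import arm,viewer
d=viewer.camera("scene");c=viewer.camera("top")
cv2.imwrite("pics/c7.png",np.hstack([crop(d["img"],140,100,240,220,4),crop(c["img"],110,110,210,230,4)]))
o=arm.get_obs(); print(o["clock"],o["position"],o["wrist_force"],o["moment"],o["opening"],o["ee_rot"])
E
```

```text
clock: 11.37
position: [0.5726, 0.3004, 0.0987]
ee_rot: [-3.124, -0.301, -0.004]
wrist_force: [-9.9, -4.3, 32.8]
opening: 0.0185
finger_force: 121.2
11.4667 [0.57259211 0.30041836 0.09870859] [-10.83017904  -3.82993409  32.95627125] [-1.13260564  2.25011591 -0.02043185] 0.01849060239897508 [-3.1235589  -0.30112787 -0.00353404]
```

View pics/c7.png

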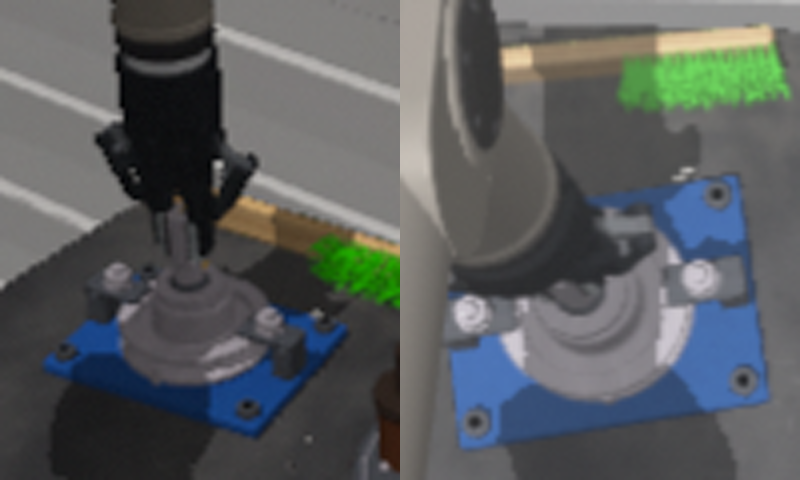

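The left crop shows the collar flush on the hub face at (190,290), with the shaft upright and still gripped. The TCP stalled at z = 0.0987 with 33 N on the wrist, so I'm handing in.

```bash
python3 -c "from plant import ticket; print(ticket.job_done())"
```

```text
the job is handed in; nothing more can be done
None
```

The keyed shaft is in the pulley bore with its key in the keyway and its collar hard down on the hub. The job was handed in at about 11.5 s with the gripper still gripping and pressing at 33 N on the wrist (spring 12 N), and the blank shaft was never touched.

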